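# Switch the bead feeder over to the other tray

## Robot

A 6-joint arm with a two-finger parallel gripper is mounted at the origin on the work surface. World frame = base frame: x ahead of the robot, y to its left, z up, the work surface at z = 0. Lengths are in mm, angles in degrees, forces in N, time in s.
With the tool pointing down it reaches from about 350 to 850 mm from the base axis. Payload 8.1 kg.
Tool frame: the origin (TCP) lies at the very end of the fingers, on their centre line; the grasp point (between the pads) lies 19 mm behind it; z points along the fingers, y is the line along which they close (so a half turn about z gives the same grasp; the last joint's range is limited). The gripper opens to 85 mm and grips with 20 to 120 N. Pads are 22 mm wide; open, the fingers measure 114 mm over their backs; the gripper's body (76 mm by 85 mm) begins 54 mm behind the grasp point. The pads swing forward as they close: fully open they stand 13 mm farther back than shut.
Start: joints at [-4.893, 7.471, 85.268, -0, 87.261, -4.893], TCP at [600.004, 0.022, 231.292] pointing down, gripper open.
Joint ranges: [-169.43, 169.43], [-51.17, 129.36], [1.28, 143.12], [-76.62, 256.62], [0, 156.53], [-152.29, 152.29]. Speed limits (degrees/s): [136.94, 136.94, 159.86, 180, 180, 180].

## Interface

Orientations are given as [roll, pitch, yaw] about the fixed x, y, z axes, in that order (R = Rz(yaw) Ry(pitch) Rx(roll)).
In Python, from bench import sense, eyes, job, models gives the robot as it stands. The module is installed in compiled form; this text tells all that it offers.
- The arm moves only by the tool apply_moves, never from a script. Its argument "rows" is a list of rows, each a list of 6 numbers: the shift along the tool's x, y, z in mm, then the turn, a rotation vector about the tool's x, y, z in rad. In form: [[dx, dy, dz, rx, ry, rz], ...]. A call has exactly 5 rows; each row shifts and turns the commanded pose from where the row before left it, along the tool's axes as they then stand; what a row does not reach is not made up. A row lasts 1/8 s, in which the tool goes at most 62.5 mm and 10.7 degrees, less where a joint would pass 70% of its speed; a pose out of reach is approached as far as the arm can. A call is refused whole if a number of a shift passes 62.5 or a number of a turn 0.188, either way. A call with a gripper value outside its range is refused whole. "fingers" is the finger opening in mm, from 0 to 85.4, set as the call begins (left out, the last holds). The fingers move at their own pace and stop on an object; "grip_force" is the grip in N (left out, the last holds). Time passes only in rows, so rows that do not move let the fingers close, or fill a call up. It gives the time, the measured TCP pose, the force, the opening and the grip force at its end, in the units of the state.
- sense(): the state, without advancing time (a new reading comes with each control period).
- eyes.snapshot(name): name is "scene" or "side" or "wrist"; returns (picture, depth): 384x512x3 uint8, red, green, blue; 384x512 float32, mm along the optical axis (not along the pixel's ray), 0 where there is no reading.
- eyes.get_calibration(name): a dict with "intrinsics" (3x3 intrinsics, pixels), "R" (3x3) and "t" (3): a world point X has camera coordinates R X + t; the wrist camera has in their place "mount" (4x4, takes a point from camera to tool coordinates, whose origin is the TCP and whose axes are the flange's). Camera axes: x right, y down, z forward; pixel columns grow to the right and rows downward; lengths in mm; the calibration is good to about 2 mm. A picture is of the moment at which its call begins: read the wrist's pose just before it. get_calibration takes no time and is no camera call.
- job.hand_in(): hands the job in; it is judged then, once.
Trained networks look in the newest picture that a camera, given by its name, has taken for a name from the list of things; names that differ only in an ending like _2 or _b are one class to them, and where a whole thing is asked for, a point or a joint stands for the part that bears it (a point fixed in the world has none). Each returns a list of dicts, best first, with "confidence" (0 to 1); they miss things now and then, are a little off and sometimes report something else, mostly with a low value. They report only what shows in the picture. A call takes as long as a camera call.
- models.boxes_of(name, camera): "xyz" ([x, y, z] in mm, in world coordinates, good to about 4 mm: the middle of the surface that is visible of it).
- models.cut_out(name, camera): "pixels" (384x512 bool, what is visible of it).
- models.place_of(name, camera): "xyz" ([x, y, z] in mm, in world coordinates, good to about 4 mm: a listed point, or the origin of a listed thing).
The state is a dict: "time": time; "joint_pos": joint angles; "qd": joint speeds; "joint_efforts": joint torques, N m; "tool_pos": TCP position; "tcp_rot": TCP orientation; "ft_force": force on the tool from outside, world axes, zero at the start; "wrist_torque": the same for the moment, N m; "finger_gap": finger opening in mm; "grip_force": force on a finger pad.
Only numpy, scipy, OpenCV 4.12 (cv2) and the standard library are available. Lean on these libraries where they do the work, as an engineer would, in place of code of your own. Each camera call takes 0.05 s, during which the arm holds its last target. There are 200 camera calls.

## Task

The bead feeder's seesaw gate leans towards one tray, and five beads wait behind the shutter. Press down the red tab on the raised end of the gate so that it rocks right over its pivot and rests on its other stop, then push the green lug to slide the shutter fully open, so that all five beads run down the newly chosen chute into the tray there. Do not touch the beads, and leave the trays, scissors, pencil and glue pot where they are.

Things in the scene. Friction and masses are not known exactly. Their poses are not given: they have to be found in the camera images.
- stand: Bead feeder, fixed to the table: plywood base 360 x 330 x 12 mm carrying feed trough, seesaw gate and two chutes, all under 265 mm high. Origin on the table surface below the middle of the gate's pivot (pivot axis at z 125 mm, along the stand's x). x points from the seesaw along the feed trough, away from the robot; y to the left chute; z up. Yaw within 15 degrees.
- guard_top (a point): Middle of the top edge of the plywood guard plate in front of the seesaw's middle: 72 mm wide (stand y), 8 mm thick, 225 mm high.
- trough_outlet (a point): Floor of the feed trough at its outlet above the seesaw. The trough runs from here 240 mm along the stand's x, rising at 8 degrees, 44 mm wide outside, walls 26 mm above its floor. The two chutes run from the seesaw's ends to left and right, 92 to 188 mm from the middle, 72 mm wide, wall tops at most 128 mm above the table.
- gate (a joint): Seesaw gate, rad: aluminium channel 220 mm long (stand y), 51 mm wide. 0 level; +0.28 LEFT end raised, right end low (feeds right); -0.28 RIGHT end raised (feeds left). Starts leaning on either stop. A 40 mm wide dark steel weight in front of the guard, 50 mm above the pivot, turns with it: it rests on the stop it leans to and falls on by itself once past level. Pressing a raised tab takes about 1 N.
- tab_left (a point): Centre of the top of the red press tab at the seesaw's left end: 54 (stand x) x 42 (y) x 4 mm, 52 mm in front of (robot's side) and 89 mm left of the pivot's middle, 15 mm above the pivot at level. It moves with the gate: about 164 mm above the table when raised, 115 mm when low. Free in front and below; the channel's front wall rises 30 mm above it, 26 mm behind this point.
- tab_right (a point): The same for the red tab at the seesaw's right end, 89 mm right of the pivot's middle.
- shutter (a joint): Slide shutter across the feed trough, m: 0 = shut (as at the start, holding the beads back), 0.042 = fully open at its end stop. It slides along the stand's +y (to the left), needs about 2 N and stays where it is left.
- lug (a point): Centre of the outer (right, -y) face of the shutter's green push lug, an upright plate 36 (stand x) x 5 (y) x 62 mm tall, right of the feed trough and 85 mm behind the pivot's middle. This point is 242 mm above the table, 21 mm below the lug's top. Push this face to the left (stand +y) to open; the lug moves with the shutter. Free space for 80 mm to its right.
- bead1: Red wooden craft bead, a 30 mm ball of 12 g, origin at its centre (it rolls, so its axes mean nothing). Number 1 of five waiting in a row in the feed trough behind the shutter, counted from the shutter.
- bead2: Red wooden craft bead, a 30 mm ball of 12 g, origin at its centre (it rolls, so its axes mean nothing). Number 2 of five waiting in a row in the feed trough behind the shutter, counted from the shutter.
- bead3: Red wooden craft bead, a 30 mm ball of 12 g, origin at its centre (it rolls, so its axes mean nothing). Number 3 of five waiting in a row in the feed trough behind the shutter, counted from the shutter.
- bead4: Red wooden craft bead, a 30 mm ball of 12 g, origin at its centre (it rolls, so its axes mean nothing). Number 4 of five waiting in a row in the feed trough behind the shutter, counted from the shutter.
- bead5: Red wooden craft bead, a 30 mm ball of 12 g, origin at its centre (it rolls, so its axes mean nothing). Number 5 of five waiting in a row in the feed trough behind the shutter, counted from the shutter.
- tray_blue: Loose blue plastic tray, open on top, 150 (x) x 140 (y) x 55 mm, wall 4 mm, standing empty at the foot of one of the chutes (the blue and the yellow one may be on either side). Origin at the centre of its underside.
- tray_yellow: Loose yellow plastic tray, open on top, 150 (x) x 140 (y) x 55 mm, wall 4 mm, standing empty at the foot of one of the chutes (the blue and the yellow one may be on either side). Origin at the centre of its underside.
- scissors: Scissors with green handles lying on the table in front of the feeder, 150 x 72 x 9 mm, origin on the table near the rivet. Bystander.
- pencil: Yellow pencil, 178 mm long, 8 mm thick, lying on the table in front of the feeder, origin under its middle. Bystander.
- glue_pot: White glue pot, 70 mm across, 95 mm high, standing behind the right chute, origin at the centre of its underside. Bystander.

How it is judged:
By the outcome, as a careful person would: the job done as asked, in the order asked, and still so for the second after the job is handed in, with the robot touching nothing.
It also fails if it takes over 45 s, if anything falls off the work surface, if the arm or the gripper's body presses on something with over 40 N, if the wrist force passes 120 N, or if a joint passes its speed limit or range.

## Working session

There is one attempt and no reset: what is moved stays moved. The work goes in short steps, Python scripts to look and compute and a tool call to move; the robot and the scene stay as the last step left them, time stands still between calls to the robot, and variables do not carry over. Pictures are saved under pics/ and viewed, at most 10 in all, crops included, and the job is handed in when it is done.

Besides the shell and the picture viewer there is one more tool, called after "Call:" by a JSON object that holds its "fn" and its "kwargs", one argument or row to a line. apply_moves: Moves the arm, as the interface text tells. Its arguments: {"type":"object","properties":{"rows":{"type":"array"},"fingers":{"type":"number"},"grip_force":{"type":"number"}},"required":["rows"]}

```bash
mkdir -p pics; cat > h.py <<'E'
from bench import sense, eyes, job, models
import numpy as np, cv2
def snap(c,fn=None):
    p,d=eyes.snapshot(c)
    if fn: cv2.imwrite('pics/'+fn,p[:,:,::-1])
    return p,d
E
python3 - <<'E'
from h import *
s=sense(); print(s['time'],s['tool_pos'],s['tcp_rot'],s['finger_gap'])
ims=[]
for c in ['scene','side']:
    p,d=snap(c); ims.append(p)
    for n in ['stand','guard_top','trough_outlet','tab_left','tab_right','lug','tray_blue','tray_yellow','glue_pot','scissors','pencil','bead1']:
        for r in models.place_of(n,c)[:2]: print(c,n,np.round(r['xyz'],1),round(r['confidence'],2))
    K=eyes.get_calibration(c); print(c,'campos',-K['R'].T@K['t'])
for i,c in enumerate(ims): cv2.imwrite(f'pics/a{i}.png',c[:,:,::-1])
print(sense()['time'])
E
```

```text
0.0 [5.99448350e+02 6.63079251e-02 2.30230388e+02] [-1.79894573e+02 -7.76406664e-03  8.99997714e+01] 85.17787795397366
scene stand [537.7 -70.2   1.3] 0.91
scene stand [ 636.6 -136.2  240.6] 0.55
scene guard_top [517.8 -75.7 218.8] 0.78
scene trough_outlet [557.9 -65.7 187.3] 0.74
scene tab_left [473.9   6.4 163.9] 0.92
scene tab_left [518.  -74.1 220.6] 0.69
scene tab_right [ 500.8 -168.3  114.9] 0.93
scene tab_right [475.    4.4 163. ] 0.52
scene lug [ 631.2 -134.6  238.4] 0.63
scene tray_blue [ 586.  -312.6    1.7] 0.98
scene tray_yellow [491.  170.6   3.4] 0.92
scene tray_yellow [669.5 -44.9 221.8] 0.4
scene glue_pot [ 6.930e+02 -2.625e+02 -6.000e-01] 0.91
scene glue_pot [ 634.2 -137.9  244.1] 0.67
scene scissors [347.2  72.   -0.5] 0.69
scene pencil [537.5 -69.7   1.8] 0.43
scene bead1 [638.9 -48.6 214.2] 0.62
scene bead1 [693.7 -44.6 220.6] 0.49
scene campos [1262.75005258   93.77477359  757.21303283]
side stand [542.5 -69.7  -0.9] 0.84
side stand [ 585.1 -311.3    0.8] 0.66
side guard_top [514.5 -79.8 222.9] 0.79
side trough_outlet [562.  -66.9 189.2] 0.64
side tab_left [475.3   1.5 160.6] 0.69
side tab_right [ 502.8 -169.7  117.2] 0.62
side tab_right [697.6 -39.1 225.3] 0.43
side lug [ 638.4 -137.5  238.9] 0.74
side tray_yellow [489.7 173.4  -0.9] 0.77
side tray_yellow [477.1   1.  161.7] 0.41
side glue_pot [475.7   1.9 161.6] 0.48
side glue_pot [489.6 170.2  -1.3] 0.21
side scissors [341.1  77.1   1.2] 0.57
side pencil [ 416.9 -247.     0.5] 0.56
side bead1 [725.4 -33.9 224.7] 0.58
side bead1 [753.6 -31.6 232.6] 0.48
side campos [ 268.60773934 -831.17987175  702.10208958]
1.3
```

View pictures.

View pics/a0.png

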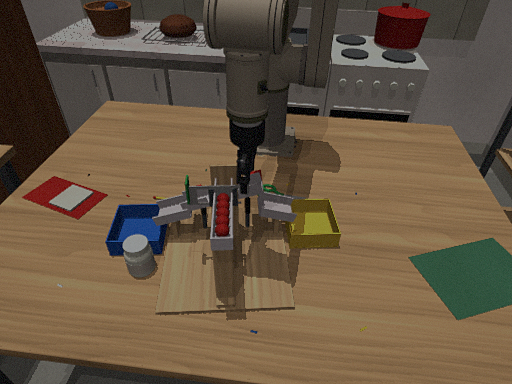

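View pics/a1.png

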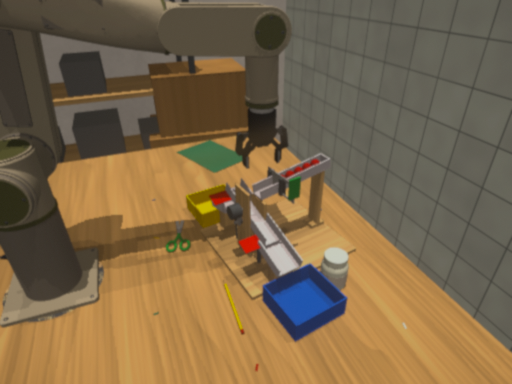

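The scene view (camera behind the feeder) shows the left end of the gate raised (its tab is near (255,178)). The lug is at (187,190), beads are in the trough around (222,215), and the yellow tray on the left is at (313,222). The side view shows the pencil and scissors in front, clear of the path, and the fingers left of the trough. The fit gives origin (539,-70) and yaw 9°, and all heights agree with the text. So I press the left tab.

Call:
{"fn": "apply_moves", "kwargs": {
  "rows": [
    [0, 0, -40, 0, 0, -0.157],
    [10, -32, 0, 0, 0, 0],
    [12, -48, 0, 0, 0, 0],
    [10, -48, 0, 0, 0, 0],
    [0, 0, 0, 0, 0, 0]
  ],
  "fingers": 0,
  "grip_force": 40
}}

```text
time: 1.92
tool_pos: [466.0, 11.9, 271.1]
tcp_rot: [-180.0, -0.0, 99.0]
ft_force: [-0.2, -0.2, 0.0]
finger_gap: -0.2
grip_force: 0.0
```

Call:
{"fn": "apply_moves", "kwargs": {
  "rows": [
    [0, 0, 45, 0, 0, 0],
    [0, 0, 40, 0, 0, 0],
    [0, 0, 8, 0, 0, 0],
    [0, 0, 0, 0, 0, 0],
    [0, 0, 0, 0, 0, 0]
  ]
}}

```text
time: 2.55
tool_pos: [470.0, 11.5, 180.4]
tcp_rot: [179.8, 0.0, 99.0]
ft_force: [0.6, 0.9, 1.6]
finger_gap: 0.0
grip_force: 0.0
```

```bash
python3 - <<'E'
from h import *
p,d=snap('side'); cv2.imwrite('pics/b.png',cv2.resize(p[110:300,180:360],None,fx=3,fy=3)[:,:,::-1])
for r in models.place_of('tab_left','side')[:1]: print(r)
print(sense()['tool_pos'])
E
```

```text
{'xyz': [475.1, -0.6, 159.6], 'confidence': 0.93}
[469.77646921  11.51406587 180.1239254 ]
```

View pics/b.png

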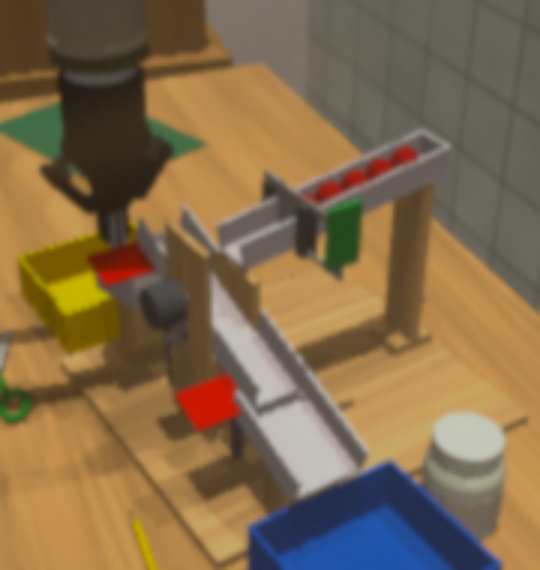

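The fingers stand over the left tab (crop pixel (120,250)), with the weight at (163,300) clear of them. Next I press.

Call:
{"fn": "apply_moves", "kwargs": {
  "rows": [
    [0, -2, 8, 0, 0, 0],
    [0, 0, 10, 0, 0, 0],
    [0, 0, 10, 0, 0, 0],
    [0, 0, 10, 0, 0, 0],
    [0, 0, 6, 0, 0, 0]
  ]
}}

```text
time: 3.28
tool_pos: [466.1, 11.3, 133.1]
tcp_rot: [-179.9, -0.0, 99.0]
ft_force: [-0.2, 0.1, -0.1]
finger_gap: -0.3
grip_force: 0.0
```

Call:
{"fn": "apply_moves", "kwargs": {
  "rows": [
    [0, 0, 6, 0, 0, 0],
    [0, 0, 6, 0, 0, 0],
    [0, 0, 0, 0, 0, 0],
    [0, 0, 0, 0, 0, 0],
    [0, 0, 0, 0, 0, 0]
  ]
}}

```text
time: 3.9
tool_pos: [466.9, 11.3, 122.7]
tcp_rot: [180.0, 0.0, 99.0]
ft_force: [0.1, 0.8, -0.9]
finger_gap: -0.1
grip_force: 0.0
```

Call:
{"fn": "apply_moves", "kwargs": {
  "rows": [
    [0, 0, -40, 0, 0, 0],
    [0, 0, -50, 0, 0, 0],
    [0, 0, -50, 0, 0, 0],
    [0, 0, -25, 0, 0, 0],
    [0, 0, 0, 0, 0, 0]
  ]
}}

```text
time: 4.53
tool_pos: [468.0, 11.2, 290.2]
tcp_rot: [179.7, 0.1, 99.0]
ft_force: [-0.4, 0.1, -0.6]
finger_gap: -0.1
grip_force: 0.0
```

```bash
python3 - <<'E'
from h import *
for c in ['side','scene']:
    p,d=snap(c)
    for n in ['tab_left','tab_right','lug']:
        for r in models.place_of(n,c)[:1]: print(c,n,np.round(r['xyz'],1),round(r['confidence'],2))
print(sense()['tool_pos'])
E
```

```text
side tab_left [475.4  12.1 111.1] 0.98
side tab_right [ 498.9 -157.9  166. ] 0.81
side lug [ 638.2 -136.3  241.8] 0.59
scene tab_left [469.3  12.5 115.9] 0.78
scene tab_right [ 499.1 -158.6  163.7] 0.92
scene lug [ 634.5 -136.6  243.8] 0.92
[466.14292846  11.34154514 286.20613883]
```

The gate has flipped: left tab z≈113, right tab z≈165. Next, over to the right of the lug.

Call:
{"fn": "apply_moves", "kwargs": {
  "rows": [
    [-42, 24, 0, 0, 0, 0],
    [-45, 30, 0, 0, 0, 0],
    [-45, 30, 0, 0, 0, 0],
    [-45, 30, 0, 0, 0, 0],
    [-33, 30, 0, 0, 0, 0]
  ]
}}

```text
time: 5.55
tool_pos: [642.5, -175.5, 286.3]
tcp_rot: [-179.9, -0.0, 98.9]
ft_force: [0.7, -0.1, 0.9]
finger_gap: 0.2
grip_force: 0.0
```

Call:
{"fn": "apply_moves", "kwargs": {
  "rows": [
    [0, 0, 0, 0, 0, 0],
    [0, 0, 20, 0, 0, 0],
    [0, 0, 20, 0, 0, 0],
    [0, 0, 18, 0, 0, 0],
    [0, 0, 0, 0, 0, 0]
  ]
}}

```text
time: 6.18
tool_pos: [640.1, -172.6, 226.5]
tcp_rot: [-179.8, -0.1, 99.0]
ft_force: [0.5, -0.2, -0.5]
finger_gap: -0.2
grip_force: 0.0
```

```bash
python3 - <<'E'
from h import *
p,d=snap('side'); cv2.imwrite('pics/c.png',cv2.resize(p[110:300,180:360],None,fx=3,fy=3)[:,:,::-1])
t=sense()['tool_pos']-np.array([539.3,-70.2,0]);a=np.radians(9)
print(t[0]*np.cos(a)+t[1]*np.sin(a),-t[0]*np.sin(a)+t[1]*np.cos(a),t[2])
E
```

```text
84.23972347599332 -117.40596484506358 228.25398901309651
```

View pics/c.png

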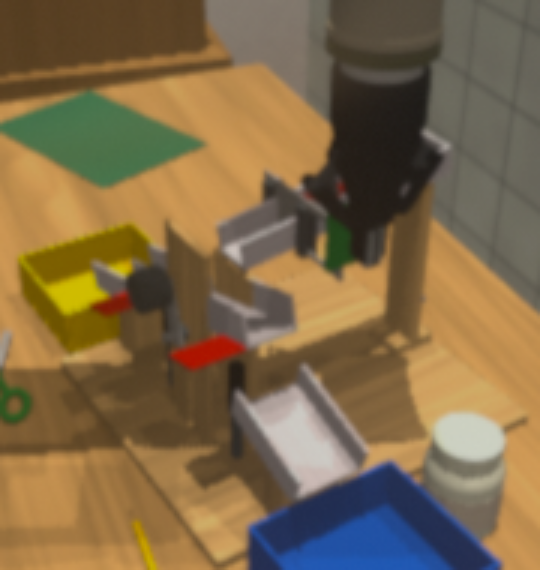

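The gate leans left now, and the finger (crop (370,250)) stands just right of the lug (340,240). Pushing to the left.

Call:
{"fn": "apply_moves", "kwargs": {
  "rows": [
    [12, 0, 0, 0, 0, 0],
    [10, 0, 0, 0, 0, 0],
    [10, 0, 0, 0, 0, 0],
    [10, 0, 0, 0, 0, 0],
    [10, 0, 0, 0, 0, 0]
  ]
}}

```text
time: 6.85
tool_pos: [633.5, -121.7, 229.6]
tcp_rot: [180.0, 0.0, 99.0]
ft_force: [0.0, -2.4, 1.5]
finger_gap: 0.3
grip_force: 1.0
```

Call:
{"fn": "apply_moves", "kwargs": {
  "rows": [
    [5, 0, 0, 0, 0, 0],
    [4, 0, 0, 0, 0, 0],
    [3, 0, 0, 0, 0, 0],
    [0, 0, 0, 0, 0, 0],
    [0, 0, 0, 0, 0, 0]
  ]
}}

```text
time: 7.48
tool_pos: [631.5, -110.3, 229.0]
tcp_rot: [-180.0, -0.0, 99.0]
ft_force: [-0.5, -0.1, 0.2]
finger_gap: -0.1
grip_force: 0.0
```

Call:
{"fn": "apply_moves", "kwargs": {
  "rows": [
    [2, 0, 0, 0, 0, 0],
    [2, 0, 0, 0, 0, 0],
    [1, 0, 0, 0, 0, 0],
    [0, 0, 0, 0, 0, 0],
    [0, 0, 0, 0, 0, 0]
  ]
}}

```text
time: 8.1
tool_pos: [630.9, -106.8, 229.1]
tcp_rot: [-180.0, 0.1, 98.9]
ft_force: [0.7, -5.5, -1.9]
finger_gap: 0.4
grip_force: 3.5
```

```bash
python3 - <<'E'
from h import *
p,d=snap('side'); cv2.imwrite('pics/d.png',cv2.resize(p[110:300,180:360],None,fx=3,fy=3)[:,:,::-1])
for c in ['side','scene']:
    if c=='scene': snap(c)
    for r in models.place_of('lug',c)[:1]: print(c,np.round(r['xyz'],1),r['confidence'])
print(sense()['ft_force'],sense()['tool_pos'])
E
```

```text
scene [627.8 -96.4 241.9] 0.66
[ 1.69638289 -5.94777686 -1.66561846] [ 630.90498208 -106.803753    229.09576379]
```

View pics/d.png

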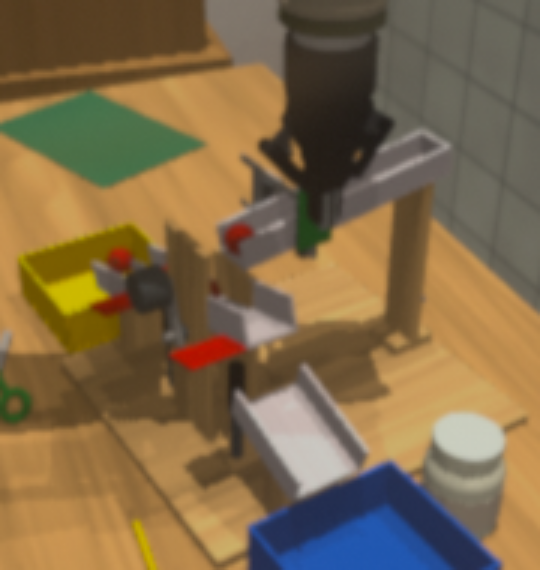

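Beads are running: one at the outlet (238,237), one on the gate (213,290), one near the yellow tray (120,258). The force has risen to about 6 N, which suggests the end stop. I push a little more to confirm.

Call:
{"fn": "apply_moves", "kwargs": {
  "rows": [
    [1, 0, 0, 0, 0, 0],
    [1, 0, 0, 0, 0, 0],
    [0, 0, 0, 0, 0, 0],
    [0, 0, 0, 0, 0, 0],
    [0, 0, 0, 0, 0, 0]
  ]
}}

```text
time: 8.93
tool_pos: [630.9, -106.7, 229.2]
tcp_rot: [180.0, 0.3, 98.9]
ft_force: [4.0, -15.2, -3.7]
finger_gap: 0.1
grip_force: 7.2
```

The force is now 15 N with no further travel, so the shutter is at its end stop. Backing off and rising.

Call:
{"fn": "apply_moves", "kwargs": {
  "rows": [
    [-15, 0, 0, 0, 0, 0],
    [-20, 0, 0, 0, 0, 0],
    [0, 0, -30, 0, 0, 0],
    [0, 0, -45, 0, 0, 0],
    [0, 0, 0, 0, 0, 0]
  ]
}}

```text
time: 9.55
tool_pos: [638.1, -139.4, 310.0]
tcp_rot: [179.6, 0.2, 99.0]
ft_force: [-0.0, -0.2, 0.8]
finger_gap: 0.5
grip_force: 0.0
```

Call:
{"fn": "apply_moves", "kwargs": {
  "rows": [
    [-50, 0, 0, 0, 0, 0],
    [-50, 0, 0, 0, 0, 0],
    [0, 0, 0, 0, 0, 0],
    [0, 0, 0, 0, 0, 0],
    [0, 0, 0, 0, 0, 0]
  ]
}}

```text
time: 10.18
tool_pos: [651.7, -235.9, 304.2]
tcp_rot: [-180.0, -0.0, 99.1]
ft_force: [0.7, 0.6, 0.9]
finger_gap: 0.1
grip_force: 0.0
```

```bash
python3 - <<'E'
from h import *
p,d=snap('side'); q,_=snap('scene')
im=np.hstack([cv2.resize(p[110:300,180:360],None,fx=2.2,fy=2.2),cv2.resize(q[130:320,100:280+70],(380,418))])
cv2.imwrite('pics/e.png',im[:,:,::-1])
for c in ['side','scene']:
  for n in ['lug','tab_left','tab_right','tray_yellow','tray_blue','glue_pot','bead1']:
    for r in models.place_of(n,c)[:(6 if n=='bead1' else 1)]: print(c,n,np.round(r['xyz'],1),round(r['confidence'],2))
print(sense()['ft_force'],sense()['time'])
E
```

```text
side lug [631.8 -94.7 241.3] 0.77
side tab_left [476.2  10.7 113. ] 0.7
side tab_right [ 498.9 -159.7  170. ] 0.96
side tray_yellow [486.9 173.9  -2.2] 0.95
side tray_blue [ 5.835e+02 -3.144e+02  1.000e-01] 0.79
side glue_pot [ 695.1 -264.4   -1.5] 0.65
side bead1 [490.  191.6  24.1] 0.61
side bead1 [484. 226.  17.] 0.58
side bead1 [536.2 234.   20.7] 0.46
side bead1 [423.2 214.3  20.7] 0.43
scene lug [629.1 -94.2 241.7] 0.89
scene tab_left [472.2  10.7 114.5] 0.93
scene tab_right [ 504.9 -158.2  163.8] 0.7
scene tray_yellow [ 4.909e+02  1.720e+02 -2.000e-01] 0.81
scene tray_blue [ 586.3 -311.2   -1.1] 0.9
scene glue_pot [ 693.  -266.    -2.7] 0.68
scene bead1 [502.9 138.3  20.2] 0.65
scene bead1 [427.3 213.6  22.6] 0.57
scene bead1 [489.9 227.9  18.8] 0.54
scene bead1 [485.  194.7  19.6] 0.38
[ 0.76861914  0.64483844 -0.11898272] 10.975
```

View pics/e.png

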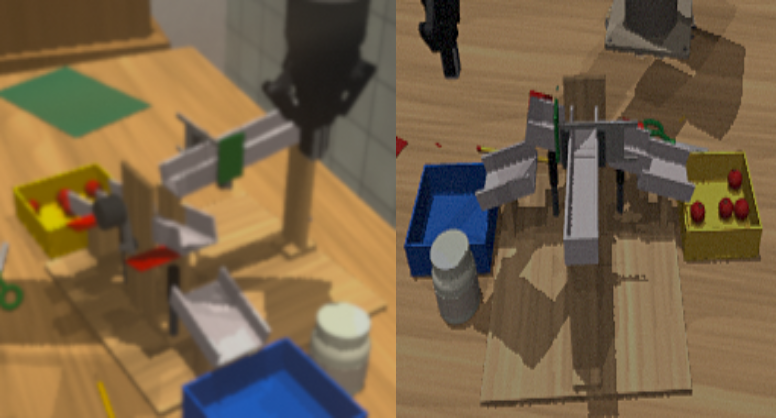

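The yellow tray shows four beads for certain in the right half (697–741, 178–212). The shutter is open (lug 42 mm left) and the bystanders are unmoved. The fifth bead needs a closer look, so I let the beads settle first.

Call:
{"fn": "apply_moves", "kwargs": {
  "rows": [
    [0, 0, 0, 0, 0, 0],
    [0, 0, 0, 0, 0, 0],
    [0, 0, 0, 0, 0, 0],
    [0, 0, 0, 0, 0, 0],
    [0, 0, 0, 0, 0, 0]
  ]
}}

```text
time: 11.6
tool_pos: [651.7, -236.8, 304.3]
tcp_rot: [-180.0, -0.0, 99.0]
ft_force: [-0.1, 0.3, 0.2]
finger_gap: 0.1
grip_force: 0.0
```

```bash
python3 - <<'E'
from h import *
p,d=snap('side'); q,_=snap('scene')
im=np.hstack([cv2.resize(p[170:240,170:260],None,fx=4.4,fy=4.4),cv2.resize(q[180:260,250:350],(396,308))])
cv2.imwrite('pics/f.png',im[:,:,::-1])
for c in ['side','scene']:
  for r in models.place_of('bead1',c)[:8]: print(c,np.round(r['xyz'],1),round(r['confidence'],2))
E
```

```text
side [536.6 231.2  21.8] 0.59
side [ 4.208e+02 -2.440e+02 -1.000e-01] 0.45
side [485.8 225.3  18.1] 0.44
side [486.8 191.2  23. ] 0.42
side [426.2 213.9  15.3] 0.41
side [ 693.2 -268.7   -4.7] 0.28
scene [487.6 224.1  20.8] 0.65
scene [425.8 213.5  23. ] 0.6
scene [507.  137.3  17. ] 0.51
scene [487.2 193.7  19.1] 0.39
```

View pics/f.png

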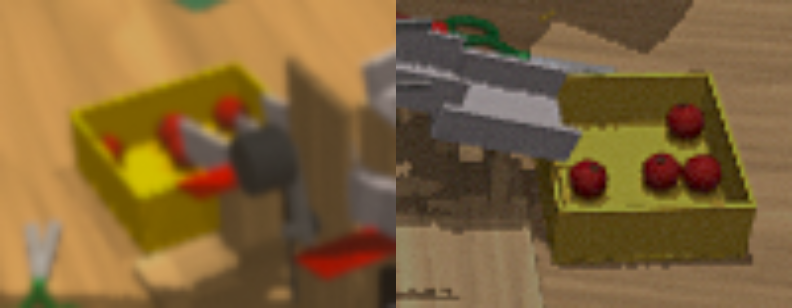

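The side crop shows a bead at (230,110), i.e. world (536,231). The tray's near wall hides it from the scene camera. With the four in the scene crop, that makes five beads in the yellow tray.

```bash
python3 -c "
from h import *
print(job.hand_in())"
```

```text
the job is handed in; nothing more can be done
None
```

The job is handed in, with no verdict returned: I rocked the gate over to feed left, then pushed the shutter to its end stop, and all five beads are in the yellow tray; the trays and glue pot are unmoved, and the arm never went near the scissors or pencil.

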